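# Load the check disc into the analyser's feed chute and seat it on the escapement stop

## Robot

A 6-joint arm with a two-finger parallel gripper is mounted at the origin on the work surface. World frame = base frame: x ahead of the robot, y to its left, z up, the work surface at z = 0. Lengths are in mm, angles in rad, forces in N, time in s.
With the tool pointing down it reaches from about 250 to 775 mm from the base axis. Payload 4 kg.
Tool frame: the origin (TCP) lies between the finger pads; the fingertips stand 8 mm ahead of it and the grasp point (between the pads) lies 11 mm behind it; z points along the fingers, x is the direction in which the jaws open and shut, and the axes are right-handed (so a half turn about z gives the same grasp; the last joint's range is limited). The gripper opens to 94 mm and grips with 3 to 60 N. Pads are 16 mm wide; open, the fingers measure 119 mm over their backs; the gripper's body (75 mm by 177 mm) begins 78 mm behind the grasp point.
Start: joints at [1.074, 0.087, 1.371, -0, 1.684, -0.103], TCP at [211.046, 507.916, 213.506] pointing down, gripper open.
Joint ranges: [-3.1, 3.1], [-0.76, 2.03], [0.27, 2.55], [-1.08, 4.22], [0.17, 2.65], [-2.57, 2.57]. Speed limits (rad/s): [2.79, 2.79, 3.14, 3.14, 3.14, 3.14].

## Interface

Orientations are given as a unit quaternion [x, y, z, w].
In Python, from station import robot gives the robot as it stands. The module is installed in compiled form; this text tells all that it offers.
- The arm moves only by the shell command python3 -m crank 'ROWS' [OPENING]. ROWS is JSON, a list that holds one entry, the list of rows, each a list of 4 numbers: the shift along the tool's x, y, z in m, then the turn about the tool's z in degrees. In form: [[[dx, dy, dz, yaw], ...]]. A call has 1 to 12 rows; each row is the pose to reach, as a shift and turn from the pose commanded when the call began, along the tool's axes at that moment; what a row does not reach only later rows make up. A row lasts 1/10 s, in which the tool goes at most 50 mm and 8.59 degrees, less where a joint would pass 70% of its speed; a pose out of reach is approached as far as the arm can. A call with a gripper value outside its range is refused whole. OPENING is the opening, from 0 (shut) to 1 (fully open), set as the call begins (- or left out, the last holds). The fingers move at their own pace and stop on an object; the grip force is fixed at half the most. Time passes only in rows, so rows that repeat a pose let the fingers close. It gives the time, the measured TCP pose, the force and the opening at its end, in the units of the state.
- robot.get_state(): the state, without advancing time (a new reading comes with each control period).
- robot.grab_frame(name): name is "side" or "top"; returns the picture (384x512x3 uint8, red, green, blue); there is no depth.
- robot.camera_info(name): a dict with "vertical_fov" (degrees; the focal length in pixels is half the picture's height over the tangent of half this angle, whatever the lens; pixels are square), "cx", "cy" (the principal point, pixels), "distortion" ([k1, k2, p1, p2, k3] as OpenCV has them; the pictures are not rectified), "xyz" and "orientation" of the camera in the world. Camera axes: x right, y down, z forward; pixel columns grow to the right and rows downward; lengths in mm; the calibration is good to about 2 mm. A picture is of the moment at which its call begins. camera_info takes no time and is no camera call.
- robot.job_done(): hands the job in, once; it reports no verdict.
The state is a dict: "t": time; "q": joint angles; "qd": joint speeds; "tau": joint torques, N m; "eef_pos": TCP position; "eef_rot": TCP orientation; "force": force on the tool from outside, world axes, zero at the start; "ft_torque": the same for the moment, N m; "opening": opening from 0.0 (shut) to 1.0 (fully open).
Only numpy, scipy, OpenCV 4.12 (cv2) and the standard library are available. Lean on these libraries where they do the work, as an engineer would, in place of code of your own. Each camera call takes 0.05 s, during which the arm holds its last target.

## Task

Take the solid, full-size steel check disc from the sample tray and set it down flat in the wide loading end of the analyser's sloped feed chute. Then push it down the chute from behind, past the sprung rollers of the escapement block, until it rests fully home against the stop finger, pushing gently enough that the sprung finger is not forced open. Let go of the disc and leave everything else where it is.

Things in the scene. Friction and masses are not known exactly. Their poses are not given: they have to be found in the camera images.
- check_disc_center (a point): Centre (half-way up) of the check disc: plain solid steel, 40 mm diameter, 26 mm high, 0.2 to 0.3 kg, z along its axis. It stands on its flat face in the sample tray, in one of three places in a row; the two other steel pieces there stay. Its friction coefficient on the chute is 0.5 to 0.7, so it stays where it is set on the slope and has to be pushed.
- chute: Fixed aluminium feed chute, an open trough sloping 12 degrees down into the cream analyser. Origin: middle of the loading place, on the floor's upper face, 150 mm above the bench. x downhill along the floor, y across, z square to the floor. Loading part: x = -70 (open end, no wall) to 50 mm, 62 mm wide inside. Side walls all along: 10 mm high, 3 mm thick. Nothing stands above the loading part.
- channel_start (a point): Point on the chute floor, mid-width, 90 mm downhill of the chute's origin (chute axes). From x = 50 mm to here the side walls taper from 62 to 44 mm apart inside; from here on down they stay 44 mm apart.
- clamp_uphill (a point): Mark on the chute floor, mid-width, at x = 130 mm: uphill end of the clamping range of the escapement block. The block's roller line is clamped anywhere from here to the mark clamp_downhill; where is not measured: feel or see it. Its dark side blocks (30 mm and more off the middle, 30 mm high) and clear guard (31 to 34 mm above the floor) start 13 and 10 mm uphill of the roller line.
- clamp_downhill (a point): Mark on the chute floor, mid-width, at x = 190 mm: downhill end of the clamping range. The escapement's bridge and solenoid reach 56 mm above the floor, from 20 to 85 mm downhill of the roller line. The analyser, 200 mm high (230 with its lid handle), begins at x = 300 mm.
- roller_l (a joint): How far (m) the left sprung roller is pushed outward; the right one is alike. Free-turning steel rollers, 12 mm diameter, 13 to 23 mm above the chute floor, 35 mm apart. The disc spreads them 2.5 mm each: a push of 4 to 7 N in all, first felt 11 mm before its centre reaches the roller line; once its centre is past the line they press it on downhill against the stop finger.
- stop (a joint): Angle (rad) of the stop finger: steel, 12 mm wide, hung mid-chute from a pin 30 mm above the disc's mid-height. 0 = free; a disc pushes it downhill against a spring, 2.5 N per mm (0.033 rad). A disc touching it free has its centre 5 mm past the roller line and its uphill edge 15 mm before it. Home, held by the rollers, it reads about 0.01 to 0.09. Above 0.19 (15 N) it is forced.
- tray: Pale grey-blue plastic sample tray, fixed, 250 x 115 mm, walls 14 mm high and 4 mm thick; origin: centre of its underside on the bench, x along its long side; the three steel pieces stand in a row along x, about 74 mm apart, on its 4 mm floor.
- ring_disc_mid (a point): Centre of a steel ring in the tray, 40 mm outside diameter with a 20 mm bore, 26 mm high. Not wanted; leave it.
- small_disc_mid (a point): Centre of a small solid steel disc in the tray, 28 mm diameter, 26 mm high. Not wanted; leave it.
- beaker_mid (a point): Middle of a glass beaker, 68 mm diameter, 90 mm high, standing on the bench. Leave it.
- wash_bottle_mid (a point): Middle of the body of a white wash bottle with bent spout, 64 mm diameter, about 205 mm high. Leave it.
- calculator_mid (a point): Centre of a black pocket calculator, 145 x 78 x 14 mm, lying on the bench. Leave it.
- slide_box_mid (a point): Centre of a pale slide box, 100 x 82 x 34 mm, lying on the bench. Leave it.
Things that resemble listed ones, but are neither listed nor needed, are in the scene too. Leave any brown look-alike of the part that bears check_disc_center alone.

How it is judged:
By the outcome, as a careful person would: the job done as asked, in the order asked, and still so for the second after the job is handed in, with the robot touching nothing.
It also fails if it takes over 64 s, if anything falls off the work surface, if the arm or the gripper's body presses on something with over 40 N, if the wrist force passes 120 N, or if a joint passes its speed limit or range.

## Working session

There is one attempt and no reset: what is moved stays moved. The work goes in short steps, Python scripts to look and compute and a shell command to move; the robot and the scene stay as the last step left them, time stands still between calls to the robot, and variables do not carry over. Pictures are saved under pics/ and viewed, and the job is handed in when it is done.

```bash
mkdir -p pics; ls; python3 - <<'E'
from station import robot
import cv2
for n in("side","top"):
    cv2.imwrite(f"pics/{n}0.png",cv2.cvtColor(robot.grab_frame(n),cv2.COLOR_RGB2BGR)); print(n,robot.camera_info(n))
print(robot.get_state())
E
```

```text
pics
side {'vertical_fov': 44.322763278928, 'cx': 254.55194958543498, 'cy': 186.76611311203686, 'distortion': array([0.00662436, 0.        , 0.        , 0.        , 0.        ]), 'xyz': array([  410.99300812, -1019.02553583,   904.23486127]), 'orientation': array([ 0.9102949 , -0.07608396,  0.03771565, -0.40515671])}
top {'vertical_fov': 50.1957069766764, 'cx': 257.10095377520287, 'cy': 195.84089077565713, 'distortion': array([-0.09351548,  0.        ,  0.        ,  0.        ,  0.        ]), 'xyz': array([ 491.73429853, -176.15579737, 1094.39336193]), 'orientation': array([ 0.70687158, -0.70542662,  0.041117  , -0.03186275])}
{'t': 0.1, 'q': array([ 1.07391793e+00,  8.79139685e-02,  1.37209125e+00, -1.04125061e-05,
        1.68359343e+00, -1.03091217e-01]), 'qd': array([-0.00029607, -0.00089165, -0.00410808, -0.00078494, -0.00061631,
       -0.00015979]), 'tau': array([ 1.25537477e-03, -3.41254771e+01, -3.03300405e+01,  7.18740234e-02,
        3.05135746e-02, -9.49340847e-05]), 'eef_pos': array([210.8050854 , 507.48512159, 212.40925529]), 'eef_rot': array([ 8.31771650e-01,  5.55117029e-01, -8.84721633e-04,  4.72549801e-04]), 'force': array([ 0.77540393, -0.31008599, -0.85584124]), 'ft_torque': array([-0.00723451, -0.06855158, -0.04191487]), 'opening': 1.0003572535354661}
```

View pics/side0.png

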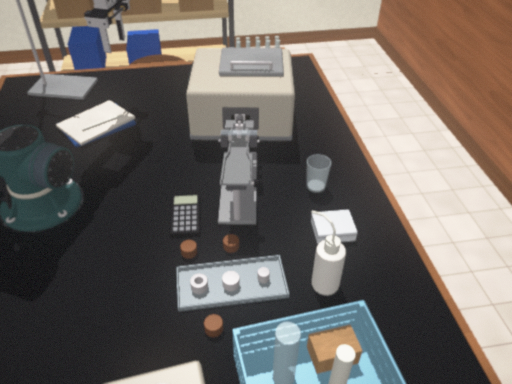

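View pics/top0.png

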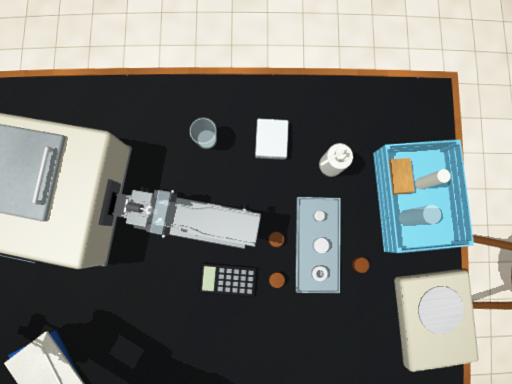

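The side view shows the tray at about (232,283) with the ring at (199,284), a solid disc at (231,281) and a smaller one at (264,275). In the top view these are at (320,273), (321,245) and (320,216). Brown look-alikes stand outside the tray. I'll enlarge to confirm.

```bash
cat > h.py <<'E'
import numpy as np,cv2
from station import robot
from scipy.spatial.transform import Rotation as R
def cam(n):
    c=robot.camera_info(n); f=192/np.tan(np.radians(c['vertical_fov']/2))
    return np.array([[f,0,c['cx']],[0,f,c['cy']],[0,0,1]]),np.array(c['distortion']),np.array(c['xyz']),R.from_quat(c['orientation']).as_matrix()
def ray(n,u,v):
    K,d,p,M=cam(n); x=cv2.undistortPoints(np.array([[[u,v]]],float),K,d)[0,0]
    r=M@np.array([x[0],x[1],1]); return p,r/np.linalg.norm(r)
def atz(n,u,v,z):
    p,r=ray(n,u,v); return p+r*(z-p[2])/r[2]
def proj(n,P):
    K,d,p,M=cam(n); P=np.atleast_2d(P).astype(float); 
    return cv2.projectPoints((P-p)@M,np.zeros(3),np.zeros(3),K,d)[0][:,0]
def tri(a,b):
    (p,r),(q,s)=ray('side',*a),ray('top',*b)
    t=np.linalg.lstsq(np.array([r,-s]).T,q-p,rcond=None)[0]
    A,B=p+t[0]*r,q+t[1]*s; return (A+B)/2,np.linalg.norm(A-B)
def shot(n,name): 
    im=cv2.cvtColor(robot.grab_frame(n),cv2.COLOR_RGB2BGR); cv2.imwrite(f'pics/{name}.png',im); return im
def crop(im,x0,y0,x1,y1,s,name):
    c=cv2.resize(im[y0:y1,x0:x1],None,fx=s,fy=s,interpolation=cv2.INTER_CUBIC)
    for u in range((x0+9)//10*10,x1,10): cv2.line(c,(int((u-x0)*s),0),(int((u-x0)*s),4 if u%50 else 12),(0,255,255),1)
    for v in range((y0+9)//10*10,y1,10): cv2.line(c,(0,int((v-y0)*s)),(4 if v%50 else 12,int((v-y0)*s)),(0,255,255),1)
    cv2.imwrite(f'pics/{name}.png',c)
E
python3 - <<'E'
from h import *
s=cv2.imread('pics/side0.png');t=cv2.imread('pics/top0.png')
crop(s,165,90,305,310,2.7,'sc'); crop(t,100,170,350,310,3.2,'tc')
for a,b in [((231,276),(321,245)),]: print(tri(a,b))
for n,u,v in [('top',321,245),('side',231,275)]: print(atz(n,u,v,30))
for c in [(297,198),(340,198),(340,292),(297,292)]: print(atz('top',*c,14))
for c in [(260,213),(257,246),(178,202),(172,236)]: print(atz('top',*c,160))
E
```

```text
(array([ 475.35833747, -355.77310824,   31.50719739]), np.float64(2.004129501147692))
[ 474.33644176 -355.92965976   30.        ]
[ 476.84338384 -351.91700898   30.        ]
[ 598.2375326  -296.16025673   14.        ]
[ 598.52660473 -411.27019339   14.        ]
[ 351.27860738 -407.57346472   14.        ]
[ 352.06982792 -294.56491283   14.        ]
[ 549.2194736  -195.00708186  160.        ]
[ 474.29241383 -188.26270494  160.        ]
[573.90005076  -7.15588004 160.        ]
[496.24458686   5.06308574 160.        ]
```

View pics/tc.png

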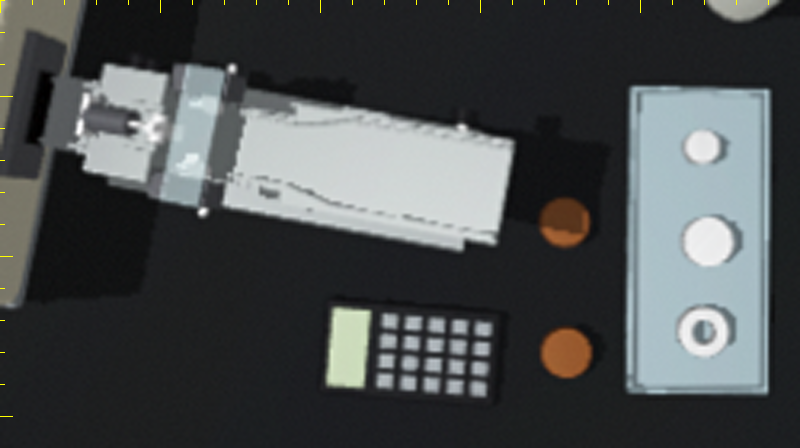

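View pics/sc.png

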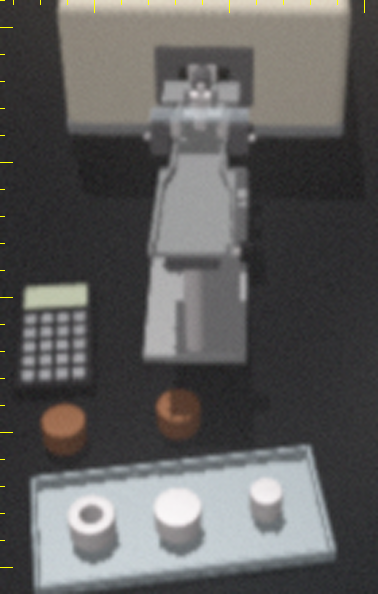

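Candidates: ring at top (320,273) with a visible bore, middle solid disc at (321.6,245), small disc at (320,216). The middle one fits: it is plain, solid and full-size. Next I'll fit the chute pose.

```bash
cat >> h.py <<'E'
def chuteM(x,y,yaw):
    return R.from_euler('z',yaw,degrees=True).as_matrix()@R.from_euler('y',12,degrees=True).as_matrix(),np.array([x,y,150.])
def chpts(P,x,y,yaw):
    M,o=chuteM(x,y,yaw); return np.atleast_2d(P)@M.T+o
LINES=[]
for s in(1,-1):
    for z,e in((0,0),(10,0),(10,3)):
        LINES.append([[-70,s*(31+e),z],[50,s*(31+e),z],[90,s*(22+e),z],[230,s*(22+e),z]])
LINES+=[[[-70,-34,0],[-70,34,0]],[[130,-22,0],[130,22,0]],[[190,-22,0],[190,22,0]]]
def overlay(n,im,pose,box,s,name):
    x0,y0,x1,y1=box
    c=cv2.resize(im[y0:y1,x0:x1],None,fx=s,fy=s,interpolation=cv2.INTER_CUBIC)
    for L in LINES:
        p=(proj(n,chpts(np.array(L,float),*pose))+.5-[x0,y0])*s
        cv2.polylines(c,[np.round(p).astype(int)],False,(0,0,255),1)
    cv2.imwrite(f'pics/{name}.png',c)
E
python3 - <<'E'
from h import *
s=cv2.imread('pics/side0.png');t=cv2.imread('pics/top0.png')
pose=(520,-123,83)
overlay('side',s,pose,(180,90,300,240),4,'so1'); overlay('top',t,pose,(110,180,275,255),4.8,'to1')
E
```

```text
(no output)
```

View pics/so1.png

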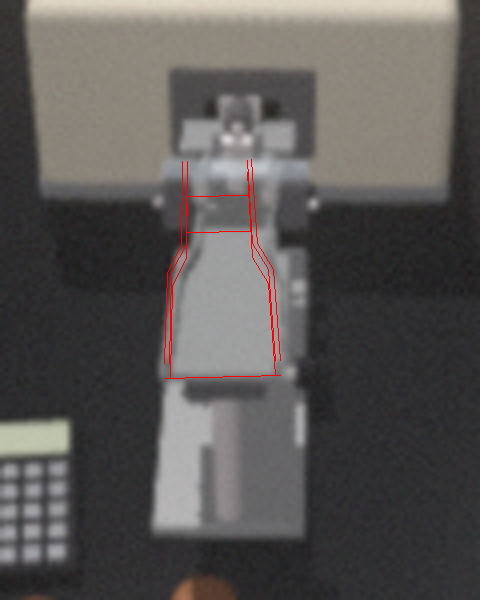

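View pics/to1.png

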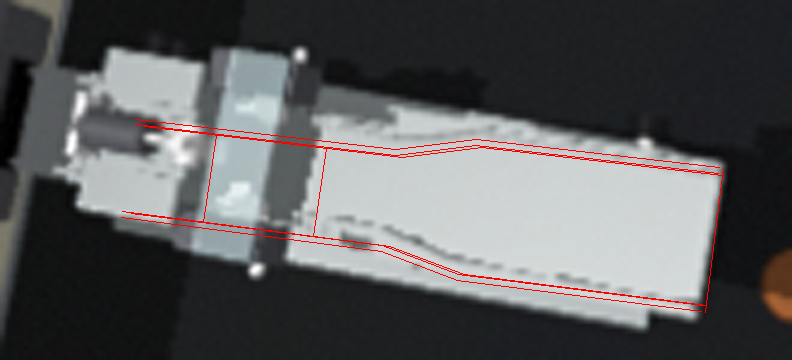

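```bash
python3 - <<'E'
from h import *
s=cv2.imread('pics/side0.png');t=cv2.imread('pics/top0.png')
pose=(522,-124,80)
overlay('side',s,pose,(200,110,275,200),6.6,'so2'); overlay('top',t,pose,(130,180,275,255),5.5,'to2')
E
```

```text
(no output)
```

View pics/so2.png

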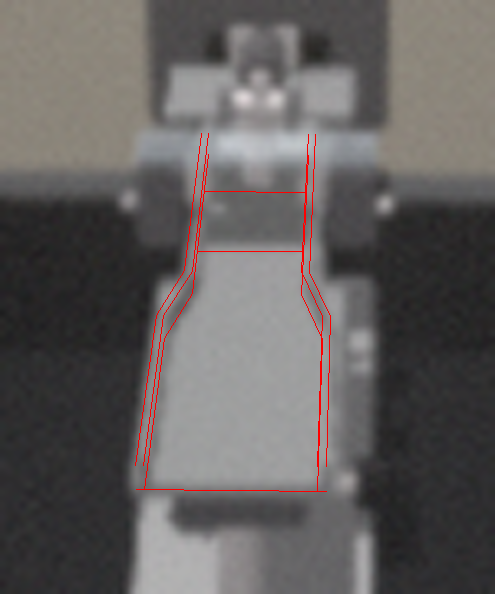

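View pics/to2.png

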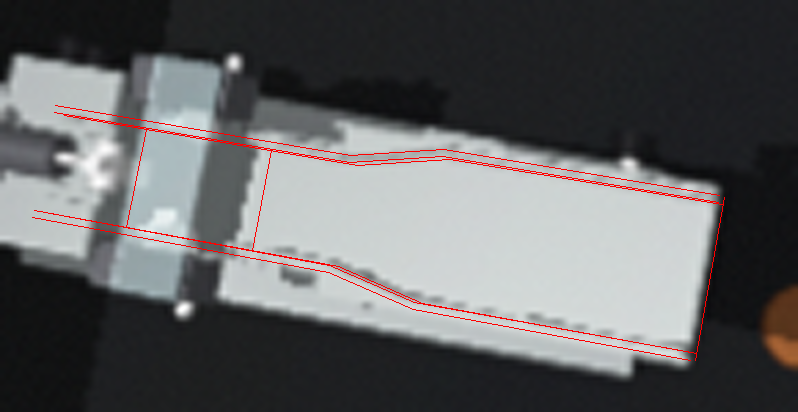

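```bash
cat >> h.py <<'E'
POSE=(524.5,-123,80)
def go(x,y,z,ang):
    s=robot.get_state(); M=R.from_quat(s['eef_rot']).as_matrix(); a=np.degrees(np.arctan2(M[1,0],M[0,0]))
    d=M.T@(np.array([x,y,z])-s['eef_pos']); print('shift m',np.round(d/1000,4),'yaw',round((a-ang+180)%360-180,2),'pos',s['eef_pos'].round(1),'t',s['t'])
E
python3 - <<'E'
from h import *
s=cv2.imread('pics/side0.png');t=cv2.imread('pics/top0.png')
for n,im,b in(('top',t,(308,232,336,260)),('side',s,(215,262,250,296))):
    g=cv2.cvtColor(im,cv2.COLOR_BGR2GRAY)[b[1]:b[3],b[0]:b[2]]
    m=(g>200).astype(np.uint8); k,l,st,ce=cv2.connectedComponentsWithStats(m)
    for i in range(1,k): 
        if st[i,4]>40: print(n,st[i],ce[i]+b[:2],atz(n,*(ce[i]+b[:2]),30))
for xr in (140,150,160,170):
    for sg in(1,-1):
        LINES.append([[xr-13,sg*30,0],[xr-13,sg*30,30],[xr-13,sg*50,30]])
    LINES.append([[xr-10,-40,34],[xr-10,40,34]])
overlay('side',s,POSE,(200,110,275,200),6.6,'so3'); overlay('top',t,POSE,(130,180,275,255),5.5,'to3')
go(475,-356,150,-10)
E
```

```text
top [  6   6  15  15 179] [320.84916201 245.11173184] [ 474.04886965 -355.53264236   30.        ]
side [  0   5  35  29 613] [230.55301794 280.63132137] [ 473.75130094 -367.42507561   30.        ]
shift m [-0.6959  0.5753  0.0637] yaw 77.44 pos [210.8 507.5 212.4] t 0.1
```

View pics/so3.png

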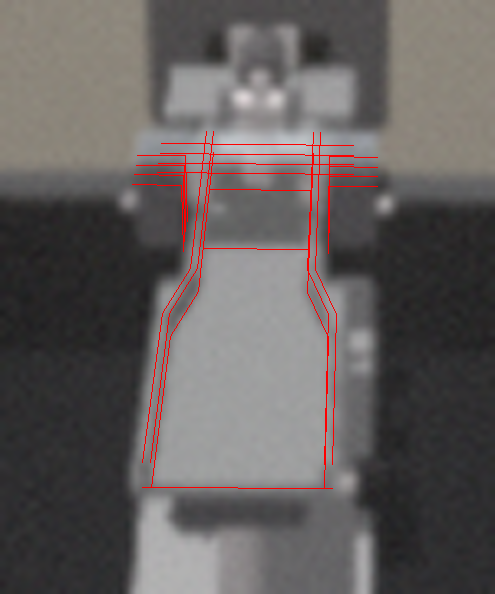

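View pics/to3.png

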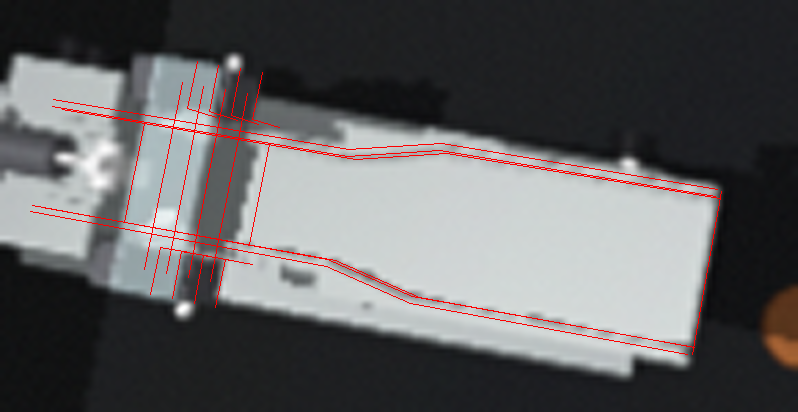

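```bash
python3 -m crank '[[[-0.04,0.03,0,6],[-0.08,0.066,0,14],[-0.12,0.1,0,22],[-0.16,0.132,0,30],[-0.2,0.165,0,38],[-0.24,0.2,0,46],[-0.27,0.223,0,54],[-0.31,0.256,0,62],[-0.35,0.29,0,70],[-0.39,0.322,0,77.4],[-0.43,0.355,0,77.4],[-0.46,0.38,0,77.4]]]' 0.64; python3 - <<'E'
from h import *
go(474.5,-355.7,150,-10)
s=cv2.imread('pics/side0.png');t=cv2.imread('pics/top0.png')
crop(s,215,110,265,160,12,'s4'); crop(t,125,185,185,240,12,'t4')
E
```

```text
t: 1.3
eef_pos: [385.3, -64.9, 213.2]
eef_rot: [0.996, -0.087, 0.0, -0.0]
force: [0.7, 0.6, 0.2]
opening: 0.642
shift m [0.1384 0.2708 0.0632] yaw -0.03 pos [385.3 -64.9 213.2] t 1.3
```

View pics/s4.png

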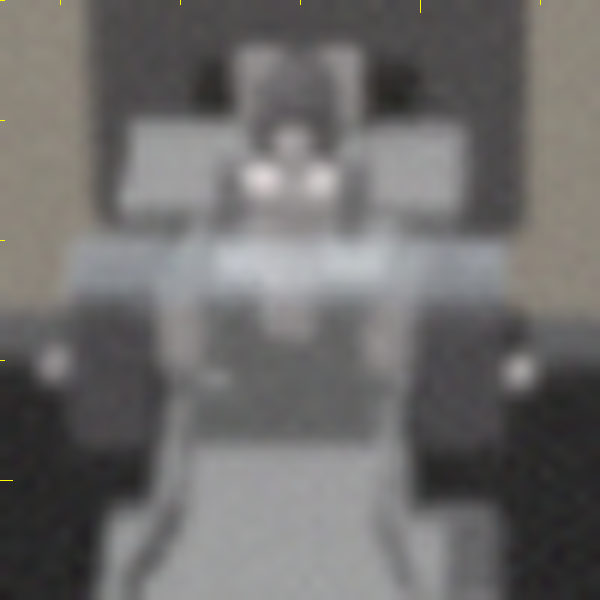

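View pics/t4.png

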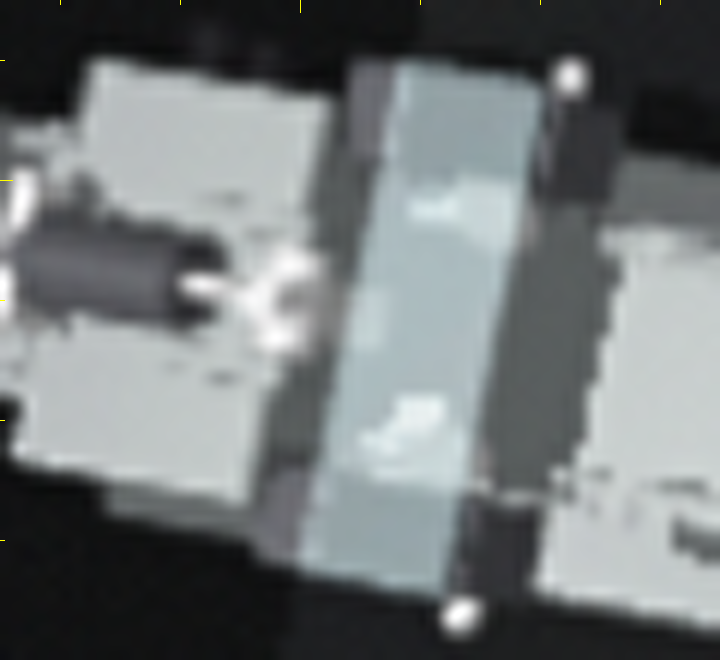

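```bash
cat >> h.py <<'E'
def onch(n,u,v,h,pose=None):
    M,o=chuteM(*(pose or POSE)); p,r=ray(n,u,v); P=o+M[:,2]*h
    X=p+r*((P-p)@M[:,2])/(r@M[:,2]); return M.T@(X-o)
E
python3 - <<'E'
from h import *
for n,a in(('top',(541/12+125,90/12+185)),('top',(452/12+125,580/12+185)),('top',(515/12+125,240/12+185)),('side',(90/12+215,303/12+110)),('side',(480/12+215,303/12+110)),('side',(290/12+215,300/12+110))):
    print(n,onch(n,a[0]-.5,a[1]-.5,34).round(1),onch(n,a[0]-.5,a[1]-.5,30).round(1))
# floor mark: bottoms
print(onch('side',290/12+214.5,445/12+109.5,0))
E
```

```text
top [143.8 -48.2  34. ] [145.6 -48.6  30. ]
top [142.2  47.2  34. ] [144.   47.3  30. ]
top [143.  -18.9  34. ] [144.8 -19.1  30. ]
side [135.8  43.8  34. ] [144.9  44.5  30. ]
side [137.7 -44.1  34. ] [146.8 -44.1  30. ]
side [138.5  -1.2  34. ] [147.6  -0.8  30. ]
[ 1.34094144e+02 -9.96801933e-01 -6.42472557e-15]
```

```bash
python3 -m crank '[[[0.02,0.04,0,0],[0.04,0.08,0,0],[0.06,0.12,0,0],[0.08,0.16,0,0],[0.1,0.2,0,0],[0.12,0.24,0,0],[0.138,0.271,0.02,0],[0.138,0.271,0.06,0],[0.138,0.271,0.06,0]]]'; python3 - <<'E'
from h import *
go(474.5,-355.7,26,-10)
crop(shot('top','t5'),270,180,370,310,4.5,'t5c')
crop(shot('side','s5'),160,160,310,320,3.7,'s5c')
E
```

```text
t: 2.2
eef_pos: [471.1, -351.4, 145.3]
eef_rot: [0.996, -0.088, -0.006, -0.005]
force: [-0.4, 0.7, -0.3]
opening: 0.64
shift m [0.0057 0.0046 0.1192] yaw -0.04 pos [ 471.1 -351.4  145.3] t 2.2
```

View pics/t5c.png

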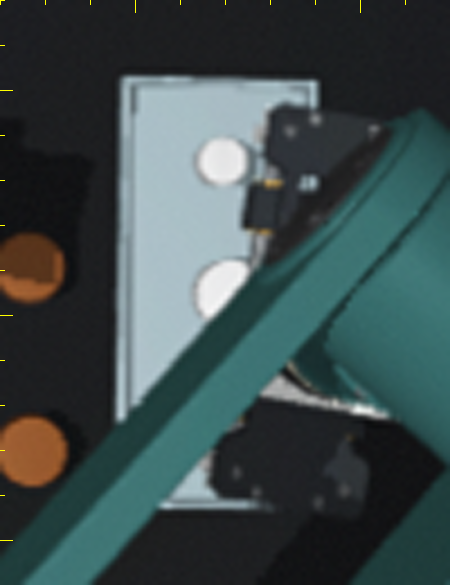

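View pics/s5c.png

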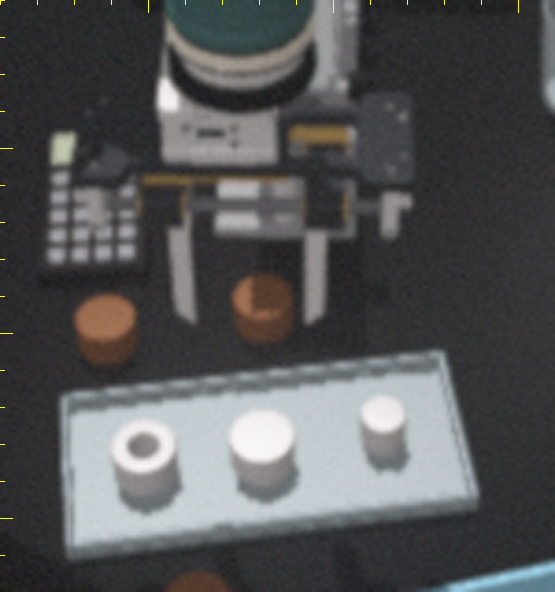

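Confirmed: the open jaws (side crop x 180–315) straddle the middle solid disc at (262,445); the ring (145,455) and small disc (383,420) are its neighbours. The roller line comes out at x≈153–155 in chute axes.

```bash
python3 -m crank '[[[0,0,0,0],[0,0,0,0],[0,0,0.03,0],[0,0,0.05,0],[0,0,0.05,0],[0,0,0.05,0],[0,0,0.05,0]]]'; python3 - <<'E'
from h import *
go(474.5,-355.7,27,-10)
crop(shot('side','s6'),160,160,310,320,3.7,'s6c')
E
```

```text
t: 3.0
eef_pos: [475.6, -354.2, 106.0]
eef_rot: [0.996, -0.087, 0.002, 0.001]
force: [0.1, -0.1, -0.2]
opening: 0.635
shift m [-0.0011  0.0015  0.079 ] yaw 0.05 pos [ 475.6 -354.2  106. ] t 3.0
```

View pics/s6c.png

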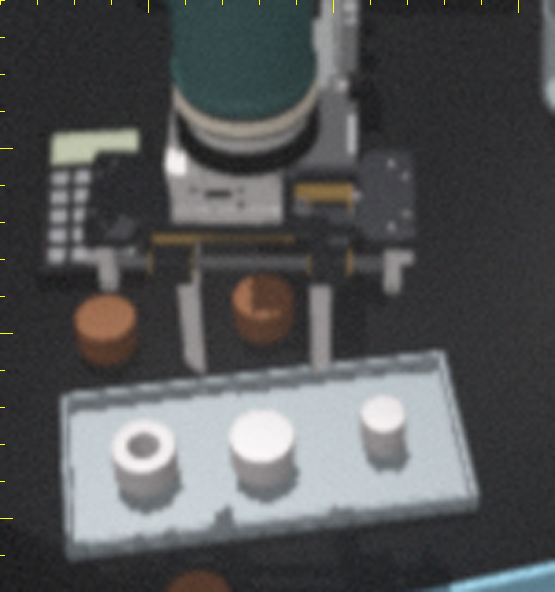

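```bash
python3 - <<'E'
from h import *
e=robot.get_state()['eef_pos']; p=proj('side',e-[0,0,8]); print((p+.5-[160,160])*3.7)
print((proj('side',[[474.5,-355.7,30],[474.5,-355.7,4]])+.5-[160,160])*3.7)
E
python3 -m crank '[[[-0.001,0.0015,0.03,0],[-0.001,0.0015,0.05,0],[-0.001,0.0015,0.065,0],[-0.001,0.0015,0.079,0],[-0.001,0.0015,0.079,0],[-0.001,0.0015,0.079,0]]]'; python3 - <<'E'
from h import *
go(474.5,-355.7,27,-10)
crop(shot('side','s7'),160,160,310,320,3.7,'s7c')
E
```

```text
[[259.88039988 359.85912838]]
[[261.59946321 432.73225319]
 [262.73548511 458.24825666]]
t: 3.65
eef_pos: [473.6, -355.0, 25.0]
eef_rot: [0.996, -0.087, 0.0, 0.0]
force: [1.2, -0.3, 1.3]
opening: 0.636
shift m [ 0.001   0.0005 -0.002 ] yaw 0.04 pos [ 473.6 -355.    25. ] t 3.65
```

View pics/s7c.png

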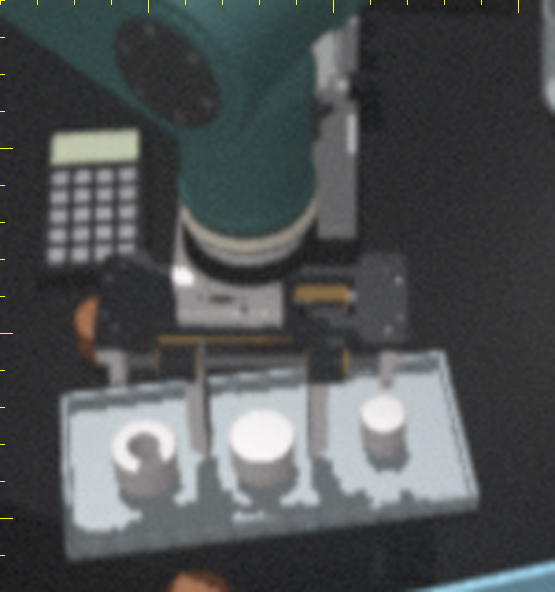

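```bash
python3 -m crank '[[[0.001,0.0005,-0.002,0],[0.001,0.0005,-0.002,0],[0.001,0.0005,-0.002,0]]]'; python3 -m crank '[[[0,0,0,0],[0,0,0,0],[0,0,0,0],[0,0,0,0],[0,0,0,0],[0,0,0,0],[0,0,0,0],[0,0,0,0]]]' 0.3 ; python3 - <<'E'
from h import *
go(474.5,-355.7,27,-10)
E
```

```text
t: 4.0
eef_pos: [474.6, -355.8, 27.3]
eef_rot: [0.996, -0.087, 0.001, 0.0]
force: [0.6, -0.0, -0.4]
opening: 0.638
t: 4.8
eef_pos: [474.4, -355.5, 26.5]
eef_rot: [0.996, -0.087, 0.0, 0.0]
force: [1.7, -1.3, -0.4]
opening: 0.417
shift m [ 0.0002  0.0002 -0.0005] yaw 0.04 pos [ 474.4 -355.5   26.5] t 4.8
```

```bash
python3 -m crank '[[[0,0,-0.02,0],[0,0,-0.05,0],[0,0,-0.09,0],[0,0,-0.13,0],[0,0,-0.17,0],[0,0,-0.21,0],[0,0,-0.21,0],[0,0,-0.21,0]]]'; python3 - <<'E'
from h import *
print(robot.get_state()['force'],robot.get_state()['opening'])
crop(shot('side','s8'),160,100,310,320,2.7,'s8c')
c=chpts([[-5,0,0]],*POSE)[0]; print(c)
go(c[0],c[1],210,-10)
E
```

```text
t: 5.6
eef_pos: [473.9, -355.5, 236.3]
eef_rot: [0.996, -0.087, -0.0, 0.0]
force: [-0.5, -0.7, -3.4]
opening: 0.416
[-0.46876839 -0.72327576 -3.37593121] 0.41643005119296445
[ 523.65073226 -127.8164367   151.03955845]
shift m [ 0.0103 -0.2323  0.0246] yaw 0.03 pos [ 473.3 -354.9  234.2] t 5.65
```

View pics/s8c.png

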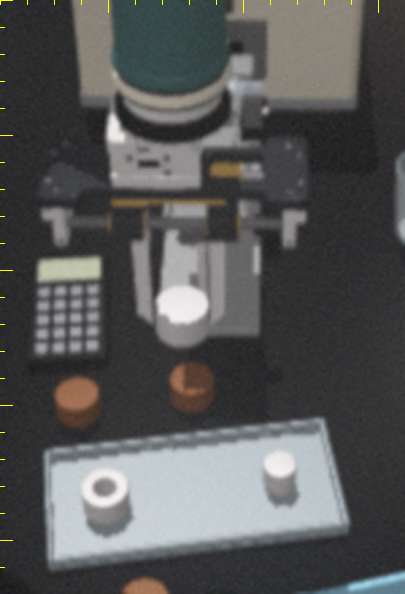

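```bash
python3 -m crank '[[[0.002,-0.04,0,0],[0.004,-0.08,0,0],[0.006,-0.12,0,0],[0.008,-0.16,0,0],[0.01,-0.2,0,0],[0.011,-0.235,0,0],[0.011,-0.235,0.01,0],[0.011,-0.235,0.03,0],[0.011,-0.235,0.035,0],[0.011,-0.235,0.035,0],[0.011,-0.235,0.035,0]]]'; python3 - <<'E'
from h import *
c=chpts([[0,0,13]],*POSE)[0]; print(c)
go(c[0],c[1],180,-10)
print(robot.get_state()['force'])
crop(shot('side','s9'),190,90,290,200,5,'s9c')
crop(shot('top','t9'),180,180,290,270,5,'t9c')
E
```

```text
t: 6.75
eef_pos: [525.3, -126.5, 200.8]
eef_rot: [0.996, -0.087, -0.001, -0.0]
force: [-0.6, -0.1, -2.3]
opening: 0.418
[ 524.96934532 -120.33821041  162.71591881]
shift m [-0.0013 -0.006   0.0208] yaw -0.02 pos [ 525.3 -126.5  200.8] t 6.75
[-0.57044846 -0.08164449 -2.25185341]
```

View pics/s9c.png

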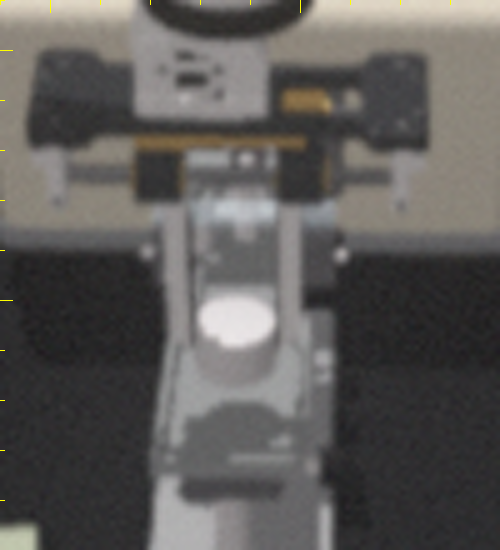

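View pics/t9c.png

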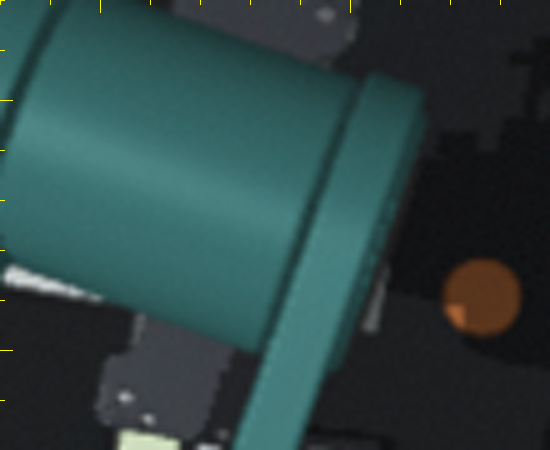

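```bash
python3 -m crank '[[[-0.001,-0.004,0,0],[-0.001,-0.004,0.01,0],[-0.001,-0.004,0.018,0],[-0.001,-0.004,0.02,0],[-0.001,-0.004,0.02,0],[-0.001,-0.004,0.02,0]]]'; python3 -m crank '[[[0,0,0.001,0],[0,0,0.002,0],[0,0,0.002,0],[0,0,0.002,0]]]'; python3 -m crank '[[[0,0,0.001,0],[0,0,0.002,0],[0,0,0.002,0],[0,0,0.002,0]]]'
```

```text
t: 7.45
eef_pos: [525.4, -121.8, 181.4]
eef_rot: [0.996, -0.087, -0.0, -0.0]
force: [0.1, 0.0, -1.9]
opening: 0.418
t: 7.85
eef_pos: [525.4, -121.8, 179.6]
eef_rot: [0.996, -0.087, 0.0, -0.0]
force: [-1.2, -0.0, -2.0]
opening: 0.414
t: 8.25
eef_pos: [525.3, -121.7, 177.4]
eef_rot: [0.996, -0.087, -0.0, -0.0]
force: [-0.5, -0.1, -3.3]
opening: 0.418
```

```bash
for i in 1; do python3 -m crank '[[[0,0,0.001,0],[0,0,0.001,0],[0,0,0.001,0]]]'; done;  python3 -m crank '[[[0,0,0.001,0],[0,0,0.001,0],[0,0,0.001,0]]]';  python3 -m crank '[[[0,0,0.001,0],[0,0,0.001,0],[0,0,0.001,0]]]'
```

```text
t: 8.55
eef_pos: [525.5, -121.8, 176.7]
eef_rot: [0.996, -0.087, 0.0, -0.0]
force: [0.1, 0.8, -1.6]
opening: 0.418
t: 8.85
eef_pos: [525.5, -121.6, 176.2]
eef_rot: [0.996, -0.087, 0.0, -0.0]
force: [-1.3, 2.2, 2.2]
opening: 0.417
t: 9.15
eef_pos: [525.6, -121.4, 175.9]
eef_rot: [0.996, -0.087, 0.001, -0.0]
force: [-2.4, 2.3, 5.7]
opening: 0.414
```

Contact at TCP z≈176.5, as predicted (176.7). I'll press on gently so the disc turns flat within the grip.

```bash
python3 -m crank '[[[0,0,0.001,0],[0,0,0.001,0],[0,0,0.001,0]]]';  python3 -m crank '[[[0,0,0.001,0],[0,0,0.001,0],[0,0,0.001,0]]]';  python3 -m crank '[[[0,0,0.001,0],[0,0,0.001,0],[0,0,0.001,0]]]'
```

```text
t: 9.45
eef_pos: [525.6, -121.2, 175.6]
eef_rot: [0.996, -0.087, 0.001, -0.0]
force: [-2.5, 3.1, 8.0]
opening: 0.415
t: 9.75
eef_pos: [525.8, -120.9, 175.1]
eef_rot: [0.996, -0.087, 0.001, -0.001]
force: [-2.2, 4.2, 9.6]
opening: 0.417
t: 10.05
eef_pos: [526.0, -120.7, 174.4]
eef_rot: [0.996, -0.086, 0.002, -0.001]
force: [-2.2, 3.8, 9.6]
opening: 0.418
```

```bash
python3 -m crank '[[[0,0,0.001,0],[0,0,0.001,0],[0,0,0.001,0]]]';  python3 -m crank '[[[0,0,0.001,0],[0,0,0.001,0],[0,0,0.001,0]]]';python3 - <<'E'
from h import *
print(robot.get_state()['force'],robot.get_state()['ft_torque'])
crop(shot('side','s10'),200,110,280,200,6,'s10c')
E
```

```text
t: 10.35
eef_pos: [526.2, -120.5, 173.5]
eef_rot: [0.996, -0.086, 0.002, -0.001]
force: [-2.4, 5.5, 10.0]
opening: 0.414
t: 10.65
eef_pos: [526.4, -120.3, 172.6]
eef_rot: [0.996, -0.086, 0.002, -0.001]
force: [-2.0, 5.2, 9.9]
opening: 0.417
[-2.02772705  5.21271445  9.86379538] [0.90603799 0.49751979 0.00396158]
```

View pics/s10c.png

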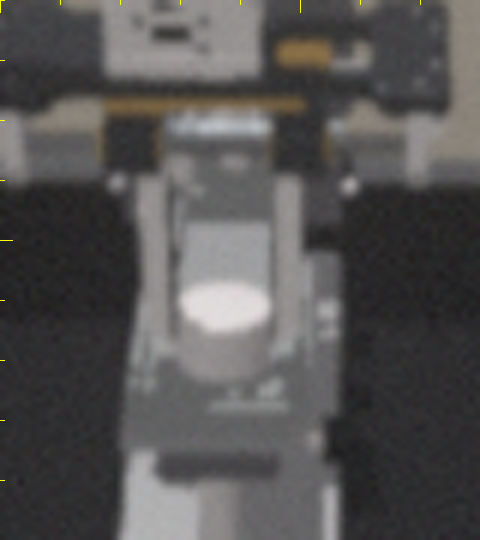

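```bash
python3 -m crank '[[[0,0,0.001,0],[0,0,0.001,0],[0,0,0.001,0]]]';  python3 -m crank '[[[0,0,0.001,0],[0,0,0.001,0],[0,0,0.001,0]]]'
```

```text
t: 11.0
eef_pos: [526.5, -120.2, 171.8]
eef_rot: [0.996, -0.086, 0.002, -0.001]
force: [-2.3, 6.1, 11.0]
opening: 0.418
t: 11.3
eef_pos: [526.4, -120.1, 171.5]
eef_rot: [0.996, -0.086, 0.002, -0.001]
force: [-1.9, 5.4, 12.8]
opening: 0.416
```

```bash
python3 -m crank '[[[0,0,-0.001,0],[0,0,-0.001,0]]]'; python3 -m crank '[[[0,0,0,0],[0,0,0,0],[0,0,0,0],[0,0,0,0]]]' 0.55; python3 -m crank '[[[0,0,-0.005,0],[0,0,-0.02,0],[0,0,-0.05,0],[0,0,-0.08,0],[0,0,-0.08,0]]]'; python3 - <<'E'
from h import *
crop(shot('side','s11'),200,110,280,200,6,'s11c')
E
```

```text
t: 11.5
eef_pos: [526.4, -120.2, 171.6]
eef_rot: [0.996, -0.086, 0.002, -0.001]
force: [-2.4, 6.3, 9.5]
opening: 0.418
t: 11.9
eef_pos: [525.1, -122.1, 168.0]
eef_rot: [0.996, -0.087, -0.0, 0.0]
force: [-0.6, -1.2, 0.3]
opening: 0.551
t: 12.4
eef_pos: [527.7, -122.6, 255.2]
eef_rot: [0.996, -0.087, 0.006, 0.001]
force: [0.1, 0.5, -0.3]
opening: 0.548
```

View pics/s11c.png

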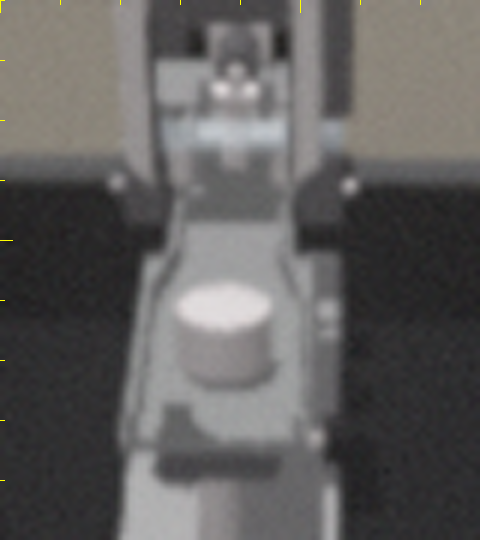

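```bash
python3 - <<'E'
from h import *
c=chpts([[-45,0,10]],*POSE)[0]+[0,0,8]; print(c)
go(c[0],c[1],c[2]+60,-10)
E
```

```text
[ 517.21762519 -164.30039989  177.13750209]
shift m [-0.0023  0.043   0.0153] yaw 0.04 pos [ 526.8 -122.3  252.4] t 12.45
```

```bash
python3 -m crank '[[[0,0.02,0,0],[0,0.043,0,0],[0,0.043,0.01,0],[0,0.043,0.01,0],[0,0.043,0.01,0],[0,0.043,0.01,0]]]' 0.08; python3 - <<'E'
from h import *
c=chpts([[-45,0,10]],*POSE)[0]+[0,0,8]
go(c[0],c[1],c[2],-10)
E
```

```text
t: 13.05
eef_pos: [518.0, -163.3, 238.2]
eef_rot: [0.996, -0.086, -0.0, -0.0]
force: [0.4, -0.6, 0.1]
opening: 0.095
shift m [-0.0005  0.0011  0.0611] yaw 0.1 pos [ 518.  -163.3  238.2] t 13.05
```

```bash
python3 -m crank '[[[0,0.001,0.03,0],[0,0.001,0.055,0],[0,0.001,0.06,0],[0,0.001,0.06,0],[0,0.001,0.06,0]]]'; python3 - <<'E'
from h import *
c=chpts([[-45,0,10]],*POSE)[0]+[0,0,8]
go(c[0],c[1],c[2],-10)
crop(shot('side','s12'),200,110,280,200,6,'s12c')
E
```

```text
t: 13.55
eef_pos: [518.5, -165.1, 180.1]
eef_rot: [0.996, -0.087, 0.001, 0.0]
force: [-0.2, -0.9, -0.2]
opening: 0.08
shift m [-0.0014 -0.0006  0.0029] yaw 0.06 pos [ 518.5 -165.1  180.1] t 13.55
```

View pics/s12c.png

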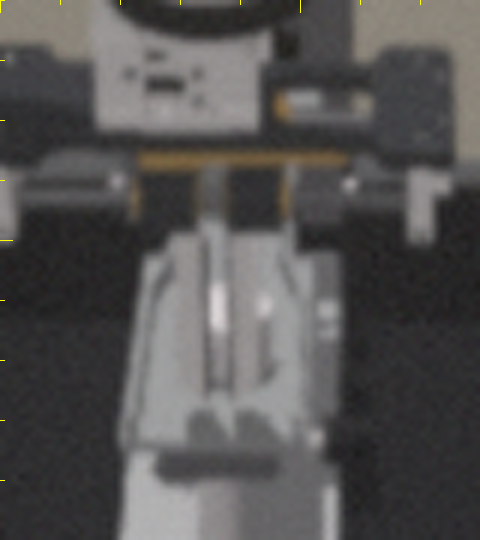

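```bash
python3 -m crank '[[[0,0,0.002,0],[0,-0.006,0.0033,0],[0,-0.012,0.0046,0],[0,-0.017,0.0056,0],[0,-0.022,0.0067,0],[0,-0.027,0.0077,0],[0,-0.032,0.0088,0],[0,-0.037,0.0099,0],[0,-0.042,0.0109,0],[0,-0.047,0.012,0],[0,-0.052,0.0131,0],[0,-0.052,0.0131,0]]]'; python3 - <<'E'
from h import *
M,o=chuteM(*POSE); s=robot.get_state(); print('tip in chute',M.T@(s['eef_pos']-[0,0,8]-o))
crop(shot('side','s13'),200,110,280,200,6,'s13c')
E
```

```text
t: 14.8
eef_pos: [526.8, -112.9, 165.1]
eef_rot: [0.996, -0.086, -0.0, -0.001]
force: [-0.1, 0.6, 1.2]
opening: 0.077
tip in chute [ 8.63299927 -0.52084556  9.11726316]
```

View pics/s13c.png

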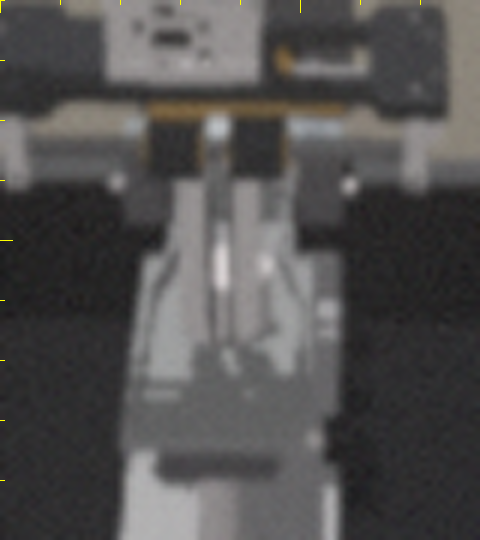

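```bash
python3 -m crank '[[[0,-0.005,0.001,0],[0,-0.01,0.0021,0],[0,-0.015,0.0032,0],[0,-0.02,0.0042,0],[0,-0.025,0.0053,0],[0,-0.03,0.0064,0],[0,-0.035,0.0074,0],[0,-0.04,0.0085,0],[0,-0.045,0.0095,0],[0,-0.05,0.0106,0],[0,-0.05,0.0106,0]]]'; python3 - <<'E'
from h import *
M,o=chuteM(*POSE); s=robot.get_state(); print('tip in chute',M.T@(s['eef_pos']-[0,0,8]-o))
crop(shot('side','s14'),200,110,280,200,6,'s14c')
E
```

```text
t: 15.95
eef_pos: [535.4, -63.7, 154.5]
eef_rot: [0.996, -0.086, -0.0, -0.001]
force: [-0.7, 0.5, 0.2]
opening: 0.08
tip in chute [59.74208049 -0.42463415  9.13832437]
```

View pics/s14c.png

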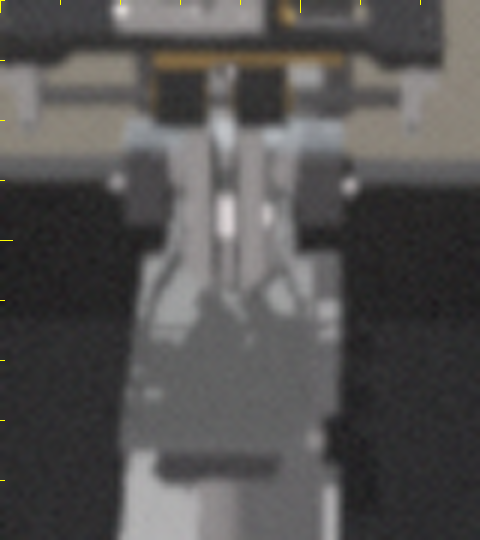

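```bash
python3 -m crank '[[[0,-0.004,0.0008,0],[0,-0.008,0.0017,0],[0,-0.012,0.0025,0],[0,-0.016,0.0034,0],[0,-0.02,0.0042,0],[0,-0.024,0.0051,0],[0,-0.028,0.0059,0],[0,-0.032,0.0068,0],[0,-0.036,0.0076,0],[0,-0.039,0.0083,0],[0,-0.039,0.0083,0],[0,-0.039,0.0083,0]]]'; python3 - <<'E'
from h import *
M,o=chuteM(*POSE); s=robot.get_state(); print('tip in chute',M.T@(s['eef_pos']-[0,0,8]-o),'F',M.T@s['force'])
crop(shot('side','s15'),200,100,280,180,7,'s15c')
crop(shot('top','t15'),110,160,250,260,5,'t15c')
E
```

```text
t: 17.2
eef_pos: [542.1, -25.8, 146.4]
eef_rot: [0.996, -0.087, -0.0, -0.0]
force: [-0.1, 0.7, 0.6]
opening: 0.082
tip in chute [99.0679957  -0.49858562  9.18701101] F [0.49956041 0.22844666 0.7033157 ]
```

View pics/s15c.png

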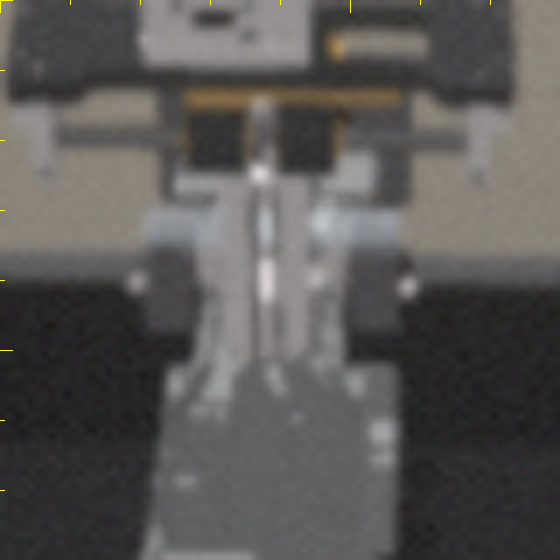

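View pics/t15c.png

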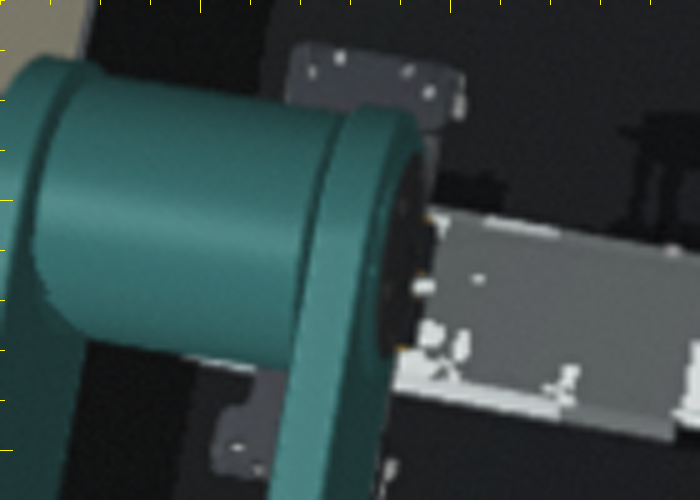

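```bash
cat > f.py <<'E'
from h import *
M,o=chuteM(*POSE); s=robot.get_state(); print('tip',(M.T@(s['eef_pos']-[0,0,8]-o)).round(2),'F',(M.T@s['force']).round(2))
E
python3 -m crank '[[[0,-0.003,0.0006,0],[0,-0.006,0.0013,0],[0,-0.008,0.0017,0],[0,-0.008,0.0017,0]]]' >/dev/null; python3 f.py
python3 -m crank '[[[0,-0.002,0.0004,0],[0,-0.003,0.0006,0],[0,-0.003,0.0006,0]]]' >/dev/null; python3 f.py
python3 -m crank '[[[0,-0.002,0.0004,0],[0,-0.002,0.0004,0],[0,-0.002,0.0004,0]]]' >/dev/null; python3 f.py
python3 -m crank '[[[0,-0.002,0.0004,0],[0,-0.002,0.0004,0],[0,-0.002,0.0004,0]]]' >/dev/null; python3 f.py
```

```text
tip [107.11  -0.51   9.16] F [-0.37 -0.32 -0.16]
tip [110.05  -0.51   9.19] F [-0.24 -0.2  -0.59]
tip [112.06  -0.53   9.24] F [-0.66  0.08  0.16]
tip [113.81  -0.48   9.21] F [-0.93  0.4   0.09]
```

```bash

python3 -m crank '[[[0,-0.0015,0.0003,0],[0,-0.0015,0.0003,0],[0,-0.0015,0.0003,0]]]' >/dev/null; python3 f.py
python3 -m crank '[[[0,-0.0015,0.0003,0],[0,-0.0015,0.0003,0],[0,-0.0015,0.0003,0]]]' >/dev/null; python3 f.py
python3 -m crank '[[[0,-0.0015,0.0003,0],[0,-0.0015,0.0003,0],[0,-0.0015,0.0003,0]]]' >/dev/null; python3 f.py
python3 -m crank '[[[0,-0.0015,0.0003,0],[0,-0.0015,0.0003,0],[0,-0.0015,0.0003,0]]]' >/dev/null; python3 f.py
```

```text
tip [114.47  -0.55   9.21] F [-4.22  0.52  0.41]
tip [115.87  -0.65   9.23] F [-6.49  0.17 -0.03]
tip [117.27  -0.66   9.21] F [-5.07  0.58 -0.52]
tip [118.86  -0.66   9.24] F [-5.48 -0.26 -0.67]
```

Rollers first felt at tip x≈114 (so the roller line is at about 153, matching the vision estimate). Seating is expected at tip ≈130.

```bash

for i in 1; do python3 -m crank '[[[0,-0.0015,0.0003,0],[0,-0.0015,0.0003,0],[0,-0.0015,0.0003,0]]]' >/dev/null; python3 f.py; done
python3 -m crank '[[[0,-0.0015,0.0003,0],[0,-0.0015,0.0003,0],[0,-0.0015,0.0003,0]]]' >/dev/null; python3 f.py
python3 -m crank '[[[0,-0.0015,0.0003,0],[0,-0.0015,0.0003,0],[0,-0.0015,0.0003,0]]]' >/dev/null; python3 f.py
python3 -m crank '[[[0,-0.0015,0.0003,0],[0,-0.0015,0.0003,0],[0,-0.0015,0.0003,0]]]' >/dev/null; python3 f.py
```

```text
tip [121.06  -0.57   9.2 ] F [-6.01 -0.52 -0.23]
tip [123.64  -0.46   9.31] F [-2.54  0.52 -0.84]
tip [125.36  -0.45   9.44] F [-0.88 -0.14 -0.94]
tip [126.65  -0.57   9.63] F [-0.67 -0.67  0.12]
```

```bash

python3 -m crank '[[[0,-0.001,0.0003,0],[0,-0.001,0.0003,0],[0,-0.001,0.0003,0]]]' >/dev/null; python3 f.py
python3 -m crank '[[[0,-0.001,0.0003,0],[0,-0.001,0.0003,0],[0,-0.001,0.0003,0]]]' >/dev/null; python3 f.py
python3 -m crank '[[[0,-0.001,0.0003,0],[0,-0.001,0.0003,0],[0,-0.001,0.0003,0]]]' >/dev/null; python3 f.py; python3 - <<'E'
from h import *
crop(shot('side','s16'),200,100,280,180,7,'s16c')
E
```

```text
tip [127.4   -0.61   9.51] F [-0.38  0.56  1.18]
tip [128.42  -0.56   9.27] F [0.98 0.06 0.22]
tip [129.36  -0.5    9.12] F [-0.09  0.15 -0.49]
```

View pics/s16c.png

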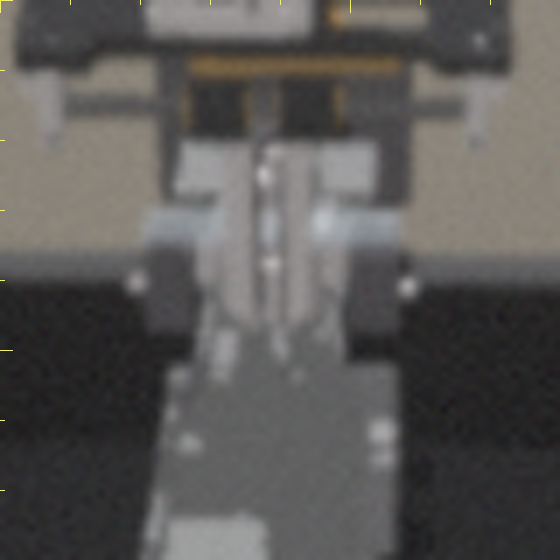

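```bash

python3 -m crank '[[[0,-0.001,0.0002,0],[0,-0.001,0.0002,0],[0,-0.001,0.0002,0]]]' >/dev/null; python3 f.py
python3 -m crank '[[[0,-0.001,0.0002,0],[0,-0.001,0.0002,0],[0,-0.001,0.0002,0]]]' >/dev/null; python3 f.py
```

```text
tip [129.99  -0.54   9.13] F [-2.11  0.29  0.17]
tip [130.55  -0.6    9.14] F [-4.24 -0.44 -0.06]
```

```bash

python3 -m crank '[[[0,0.002,-0.0004,0],[0,0.01,-0.002,0],[0,0.025,-0.005,0],[0,0.045,-0.012,0],[0,0.07,-0.04,0],[0,0.1,-0.08,0],[0,0.14,-0.11,0],[0,0.18,-0.13,0],[0,0.22,-0.13,0],[-0.05,0.24,-0.13,0],[-0.09,0.24,-0.13,0],[-0.09,0.24,-0.13,0]]]';python3 -m crank '[[[-0.04,0.02,0,0],[-0.08,0.04,0,0],[-0.12,0.06,0,0],[-0.12,0.06,0,0]]]'; python3 - <<'E'
from h import *
crop(shot('side','s17'),205,100,275,170,8,'s17c')
crop(shot('top','t17'),125,185,205,245,9,'t17c')
E
```

```text
t: 23.75
eef_pos: [413.4, -215.8, 269.7]
eef_rot: [0.996, -0.089, -0.001, -0.0]
force: [1.3, -0.7, -0.1]
opening: 0.081
t: 24.15
eef_pos: [286.0, -255.5, 270.7]
eef_rot: [0.996, -0.09, 0.001, 0.001]
force: [0.1, 0.7, -0.1]
opening: 0.079
```

View pics/s17c.png

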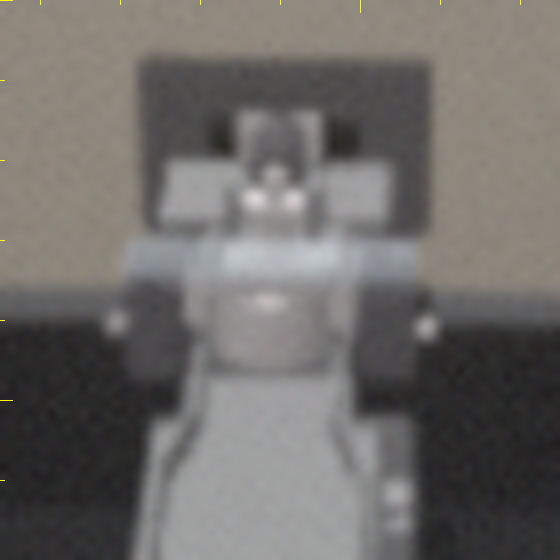

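View pics/t17c.png

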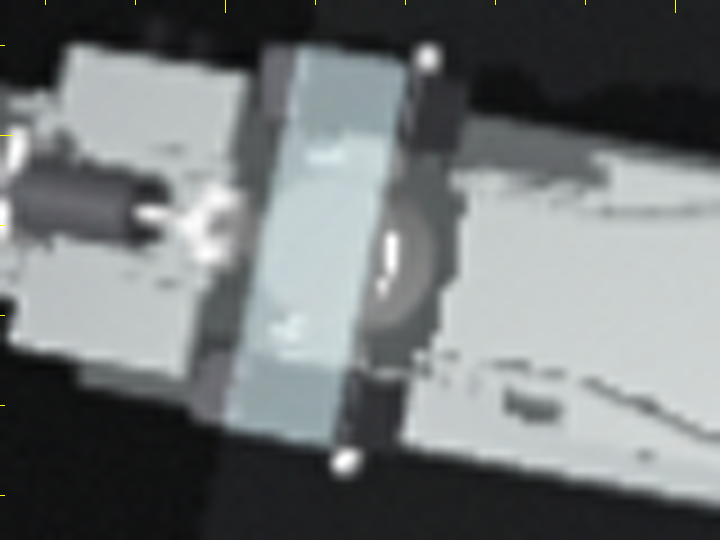

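View pics/t17.png

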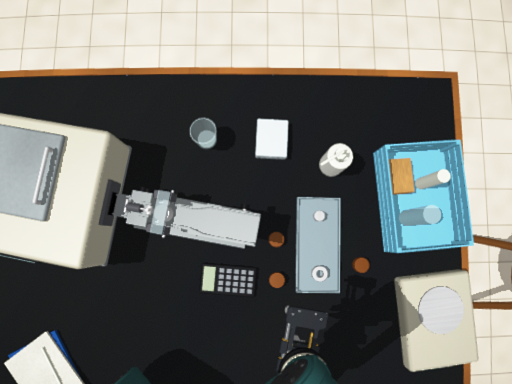

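View pics/s17.png

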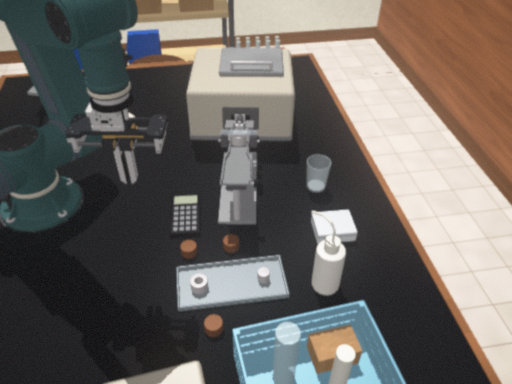

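```bash
python3 - <<'E'
from h import *
print(onch('side',268/8+204.5,374/8+99.5,0), onch('top',437/9+124.5,255/9+184.5,26))
s=robot.get_state(); print(s['t'],s['force'],abs(s['qd']).max())
print(robot.job_done())
E
```

```text
[ 1.36203336e+02  8.99744979e-01 -3.47632470e-14] [128.70111015  -2.4455518   26.        ]
24.25 [ 0.34982934 -0.29754426 -0.90230344] 0.04204314885742111
the job is handed in; nothing more can be done
None
```

I took the solid 40 mm check disc (the middle one) from the tray and set it flat in the loading end of the chute. I then pushed it from behind, past the rollers to the stop finger, withdrew the arm and handed the job in at about 24 s.

**Force checks:**
- The rollers were first felt at fingertip position x≈114 mm, about 4 N. The push peaked at about 6.5 N, then dropped to zero as the rollers carried the disc on.
- A light re-touch met the disc again 16 mm further on, as expected for the home position. I stopped there at 4.2 N, well under the 15 N that would force the finger.

**Picture checks:** The last pictures show the disc level under the guard. The ring, small disc, brown look-alikes, beaker, bottle, calculator and slide box look unmoved.

**What disagreed or was not checked:**
- The disc's uphill edge should be at about x=138 mm. The side view gave 136 mm at the bottom, within calibration error.
- The top view gave about 129 mm at the upper edge, 9 mm short. I did not resolve this. I suspect I picked the near side of the rim, and I relied on the force readings and the side view.
- I could not read the stop angle directly.

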